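Tip, catch and softly shut a slide chamber lid

TASK

The lid of the white slide chamber on the microscope bench stands open. Tip it forward until it starts to fall, catch it from underneath on the fingertips or on the back of a finger well before it lands, and lower it gently until it is fully shut, never letting it drop or slam onto the rim. Do not grip the lid or lean hard on it, leave the bottle, jar and eyepiece alone, and finish with the hand clear of everything.

Things in the scene. Friction and masses are not known exactly. Their poses are not given: they have to be found in the camera images.
- chamber: White open slide chamber, glass slides standing inside, fixed to the bench: 130 mm (its x) by 200 mm (its y) by 100 mm high. Origin: centre of its underside, z up; +x points from the front wall (facing the robot's right) to the hinged rear wall (left). The slides are jolted if the lid moves faster than 0.35 rad/s (58 mm/s at its free edge) in the last 0.1 rad: even a drop of a few mm is too fast.
- hinge (a point): Middle of the lid's hinge line, on the rim of the chamber's rear wall (65 mm behind its centre, 100 mm above the bench); the line runs along the chamber's y. Fixed. The hinge is stiff enough to keep the lid where it is above about 1.4 rad; below about 1.2 it falls by itself, slowly at first (3 to 6 s to the rim, hindered by a worn damper), landing at 0.45 to 0.65 rad/s.
- lid_edge (a point): Middle of the lid's free edge, on its inner (under) side, 165 mm from the hinge line; moves with the lid. It is the front edge of a yellow ledge, 120 mm wide and 8 mm thick, that stands 35 mm out beyond the chamber's front wall when shut, free space under it: a finger can carry it from below right down to the rim. Carrying takes about 2 N; over 30 N on the lid counts as gripping or striking.
- lid (a joint): Opening angle (rad) of the flat orange lid: 0 = shut and level on the rim, 1.57 = upright, 1.9 = stop (leaning back); it starts between 1.45 and 1.7. The lid is a plate 8 mm thick, 200 mm wide, 130 mm deep plus the yellow ledge at its free edge; 0.25 to 0.31 kg.
- oil_bottle: Loose brown immersion-oil bottle, 32 mm wide, 75 mm high, near the chamber. Leave alone. Origin: centre of its underside.
- jar: Loose clear specimen jar with a white cap, 48 mm wide, 55 mm high, near the chamber. Leave alone. Origin: centre of its underside.
- eyepiece: Loose black microscope eyepiece, 36 mm wide, 56 mm high, near the chamber. Leave alone. Origin: centre of its underside.

How it is judged:
On the way, in this order (a step that is already met when the one before it is completed fails the run):
1. the lid is tipped forward past the point where it falls by itself (below 1.2 rad) (value of joint lid below 1.2 rad).
2. the lid is caught: borne by the fingers and slower than 0.35 rad/s while still 0.1 to 0.6 rad open, for 0.2 s (value of joint lid between 0.1 and 0.6 rad and velocity of joint lid above -0.35 rad/s and contact force between the fingers and lid above 0.3 N), for 0.2 s.
At the end, for the whole second after the job is handed in: The lid is shut (within 0.03 rad) and the bottle, jar and eyepiece stand within 15 mm of where they were (value of joint lid below 0.03 rad and distance of each of oil_bottle, jar, eyepiece from where it was at the start of the episode below 0.015 m); the robot touches nothing.
It fails at once if the lid slams: closing faster than 0.35 rad/s within 0.1 rad of shut (value of joint lid below 0.1 rad and velocity of joint lid below -0.35 rad/s).
It fails at once if the lid is gripped, struck or leaned on with more than 30 N (contact force between any of the fingers, the arm and lid above 30 N).
It fails at once if a bystander is pushed, lifted or knocked over (distance of any of oil_bottle, jar, eyepiece from where it was at the start of the episode above 0.02 m or angle between any of oil_bottle, jar, eyepiece's own z axis and vertical above 0.3 rad).
It also fails if it takes over 56 s, if anything falls off the work surface, if the arm or the gripper's body presses on something with over 40 N, if the wrist force passes 120 N, or if a joint passes its speed limit or range.

ROBOT

A 7-joint arm with a two-finger parallel gripper is mounted at the origin on the work surface. World frame = base frame: x ahead of the robot, y to its left, z up, the work surface at z = 0. Lengths are in m, angles in rad, forces in N, time in s.
With the tool pointing down it reaches from about 0.4 to 0.85 m from the base axis. Payload 4.5 kg.
Tool frame: the origin (TCP) lies between the finger pads; the fingertips stand 8 mm ahead of it and the grasp point (between the pads) lies 11 mm behind it; z points along the fingers, y is the direction in which the jaws open and shut (so a half turn about z gives the same grasp; the last joint's range is limited). The gripper opens to 88 mm and grips with 3 to 60 N. Pads are 18 mm wide; open, the fingers measure 123 mm over their backs; the gripper's body (75 mm by 187 mm) begins 45 mm behind the grasp point.
Start: joints at [-1.169, 0.689, -0.195, 1.565, 0.157, 0.902, -0.215], TCP at [0.225, 0.583, 0.247] pointing down, gripper open.
Joint ranges: [-3.01, 3.01], [-0.46, 2.08], [-1.47, 1.51], [0.13, 2.56], [-1, 4.14], [0.04, 2.09], [-2.66, 2.66]. Speed limits (rad/s): [2.57, 2.57, 3.14, 3.14, 3.14, 3.14, 3.14].

INTERFACE

Orientations are given as a unit quaternion [x, y, z, w].
In Python, from plant import r gives the robot as it stands.
- The arm moves only by the tool carry_out, never from a script. Its argument "commands" is a list that holds one entry, the list of rows, each a list of 7 numbers: the turn, a rotation vector about the tool's x, y, z in rad, then the shift along the tool's x, y, z in cm, then the finger opening in cm, from 0 to 8.81. A call has 1 to 10 rows; each row is the pose to reach, as a shift and turn from the pose commanded when the call began, along the tool's axes at that moment; what a row does not reach only later rows make up. A row lasts 1/12 s, in which the tool goes at most 41.7 mm and 7.16 degrees, less where a joint would pass 70% of its speed; a pose out of reach is approached as far as the arm can. A call with a gripper value outside its range is refused whole. The fingers move at their own pace and stop on an object; "force" is the grip in N (left out, the last holds). Time passes only in rows, so rows that repeat a pose let the fingers close. It gives the time, the measured TCP pose, the force and the opening at its end, in the units of the state.
- r.get_state(): the state, without advancing time (a new reading comes with each control period).
- r.snapshot(name): name is "scene" or "top" or "wrist"; returns a dict with "pixels" (400x640x3 uint8, red, green, blue), "mtx" (3x3 intrinsics, pixels), "k1" (the pictures are not rectified: a ray, as slopes to the right and down, at radius r is drawn at 1 + k1 r^2 times it, then the intrinsics apply), "xyz" and "rotation" of the camera in the world. Camera axes: x right, y down, z forward; pixel columns grow to the right and rows downward; lengths in m; the calibration is good to about 2 mm. A picture is of the moment at which its call begins. There is no depth.
- r.finish_job(): hands the job in, once; it reports no verdict.
The state is a dict: "clock": time; "q": joint angles; "qd": joint speeds; "joint_torque": joint torques, N m; "tool_pos": TCP position; "eef_rot": TCP orientation; "contact_force": force on the tool from outside, world axes, zero at the start; "moment": the same for the moment, N m; "opening": opening from 0.0 (shut) to 1.0 (fully open).
Only numpy, scipy, OpenCV 4.12 (cv2) and the standard library are available. Lean on these libraries where they do the work, as an engineer would, in place of code of your own. Each camera call takes 0.05 s, during which the arm holds its last target.

## Working session

There is one attempt and no reset: what is moved stays moved. The work goes in short steps, Python scripts to look and compute and a tool call to move; the robot and the scene stay as the last step left them, time stands still between calls to the robot, and variables do not carry over. Pictures are saved under pics/ and viewed, and the job is handed in when it is done.

Besides the shell and the picture viewer there is one more tool, called as name(argument=value, ...) on one line, values as JSON. carry_out: Moves the arm, as the interface text tells. Its arguments: {"type":"object","properties":{"commands":{"type":"array"},"force":{"type":"number"}},"required":["commands"]}

```bash
ls; mkdir -p pics; python3 - <<'E'
from plant import r
import cv2
print(r.get_state())
for n in ["scene","top","wrist"]:
    s=r.snapshot(n); cv2.imwrite(f"pics/{n}0.png",s["pixels"][:,:,::-1]); print(n,s["mtx"],s["k1"],s["xyz"],s["rotation"])
E
```

```text
pics
{'clock': 0.0, 'q': array([-1.16919557,  0.68995883, -0.19448365,  1.56633566,  0.15735841,
        0.90248238, -0.21509167]), 'qd': array([ 0.00151012, -0.00010608,  0.00094739,  0.00106028, -0.00091407,
        0.00091796,  0.00102977]), 'joint_torque': array([ 3.19955116e-04, -5.27561939e+01, -1.26676854e+00, -1.53434283e+01,
       -5.25989046e-02,  6.53189796e-03,  1.66830378e-04]), 'tool_pos': array([0.2245835 , 0.58260803, 0.24592718]), 'eef_rot': array([ 1.82814108e-01,  9.83147090e-01, -8.92254177e-04, -6.71112838e-05]), 'contact_force': array([0.94960759, 0.67764834, 0.19071996]), 'moment': array([ 0.03977029,  0.02764854, -0.02722477]), 'opening': 0.9969297139195196}
scene [[424.45092962   0.         323.10870295]
 [  0.         424.45092962 200.63363378]
 [  0.           0.           1.        ]] -0.04175473061535888 [0.99959135 0.11887971 0.74803523] [ 0.65797725  0.704464   -0.19265069 -0.18352689]
top [[378.4278587    0.         312.77961559]
 [  0.         378.4278587  199.23167235]
 [  0.           0.           1.        ]] 0.0057415565011370824 [0.4367681  0.08711959 0.79766309] [-0.67182841  0.72912854 -0.09710605  0.08711244]
wrist [[345.1482335    0.         316.30498765]
 [  0.         345.1482335  201.50881189]
 [  0.           0.           1.        ]] 0.02081667482980465 [0.15871036 0.60792023 0.38327542] [0.81641474 0.5603684  0.07841925 0.11534577]
```

View pics/scene0.png

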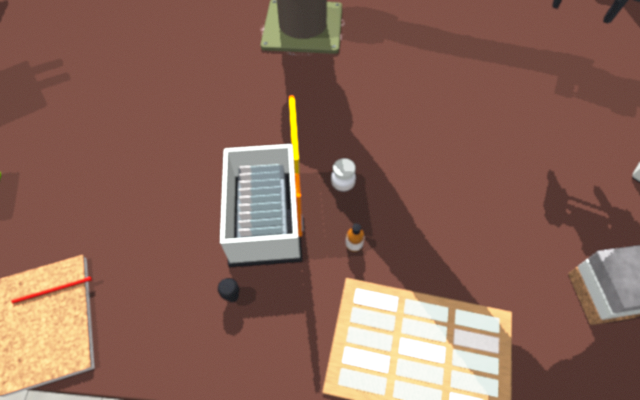

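View pics/top0.png

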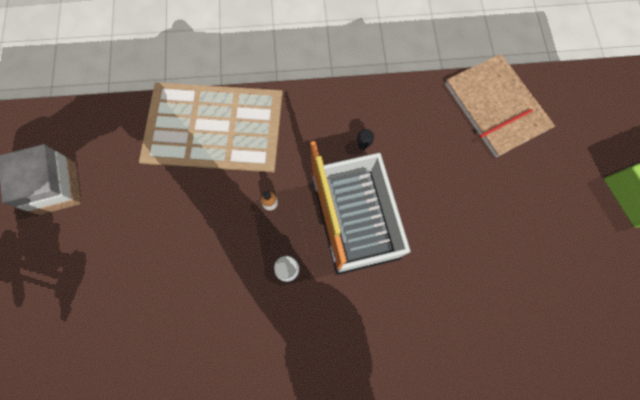

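View pics/wrist0.png

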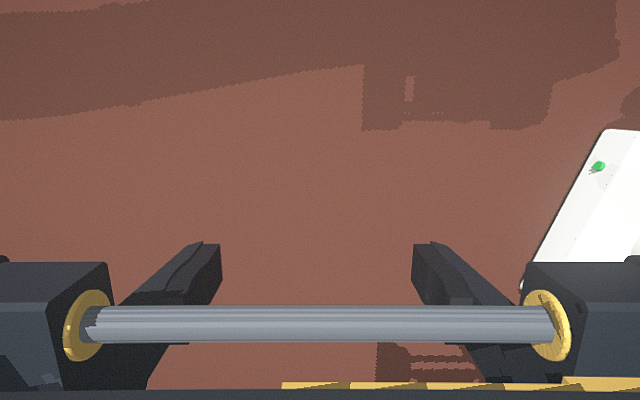

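```bash
cat > h.py <<'E'
import numpy as np, cv2
from scipy.spatial.transform import Rotation as R
def proj(s,P):
    p=R.from_quat(s["rotation"]).inv().apply(np.atleast_2d(P)-s["xyz"])
    a=p[:,:2]/p[:,2:]; a=a*(1+s["k1"]*(a**2).sum(1,keepdims=True))
    return a@np.diag([s["mtx"][0,0],s["mtx"][1,1]])+s["mtx"][:2,2]
def ray(s,uv):
    d=(np.array(uv)-s["mtx"][:2,2])/[s["mtx"][0,0],s["mtx"][1,1]]
    a=d.copy()
    for _ in range(20): a=d/(1+s["k1"]*(a**2).sum())
    return R.from_quat(s["rotation"]).apply([a[0],a[1],1])
def onplane(s,uv,z):
    v=ray(s,uv); return s["xyz"]+v*(z-s["xyz"][2])/v[2]
E
python3 - <<'E'
import cv2
for n,(x,y,w,h) in {"scene":(210,85,170,225),"top":(240,110,180,180)}.items():
    i=cv2.imread(f"pics/{n}0.png")[y:y+h,x:x+w]
    f=600/h; i=cv2.resize(i,None,fx=f,fy=f,interpolation=cv2.INTER_CUBIC); print(f)
    for k in range(0,w,20): cv2.putText(i,str(x+k),(int(k*f),10),0,.35,(255,255,255))
    for k in range(0,h,20): cv2.putText(i,str(y+k),(0,int(k*f)+4),0,.35,(255,255,255))
    cv2.imwrite(f"pics/{n}0c.png",i)
E
```

```text
2.6666666666666665
3.3333333333333335
```

View pics/scene0c.png

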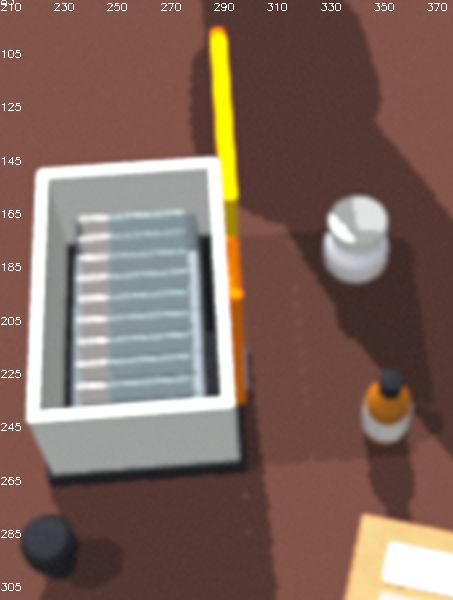

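View pics/top0c.png

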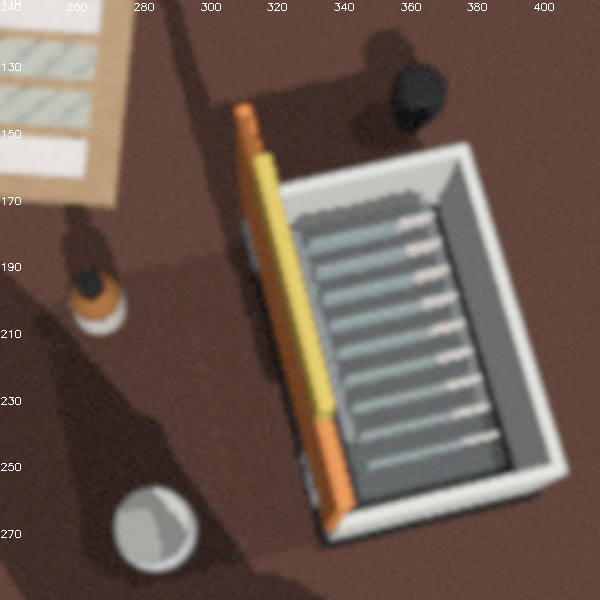

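```bash
python3 - <<'E'
from plant import r
from h import *
from scipy.optimize import least_squares
S={n:r.snapshot(n) for n in("scene","top")}
for uv in [(223.9,148.8),(291.8,144.3),(298.9,236.1),(220.5,241)]: print(onplane(S["scene"],uv,.1))
for uv in [(380.4,153.8),(409.8,251)]: print("t",onplane(S["top"],uv,.1))
obs=[("scene",(223.9,148.8),(-.065,.1)),("scene",(291.8,144.3),(.065,.1)),("scene",(298.9,236.1),(.065,-.1)),("scene",(220.5,241),(-.065,-.1)),
("top",(380.4,153.8),(-.065,-.1)),("top",(409.8,251),(-.065,.1))]
def W(p,P):
    c,s=np.cos(p[2]),np.sin(p[2]); P=np.atleast_2d(P)
    return np.c_[p[0]+c*P[:,0]-s*P[:,1],p[1]+s*P[:,0]+c*P[:,1],P[:,2]]
f=lambda p:np.concatenate([(proj(S[n],W(p,[x,y,.1]))[0]-uv) for n,uv,(x,y) in obs])
for i in (slice(0,8),slice(8,12),slice(0,12)):
    o=least_squares(lambda p:f(p)[i],[.5,.1,1.5]);print(o.x,o.fun.round(1))
p=o.x
for a in (1.4,1.5,1.6,1.7):
  for rr,t in((.165,0),(.165,.008)):
    q=[[.065-rr*np.cos(a)+t*np.sin(a),y,.1+rr*np.sin(a)+t*np.cos(a)] for y in(.06,-.06)]
    print(a,t,[proj(S[n],W(p,q)).round(1).tolist() for n in S])
E
```

```text
[ 0.51051637 -0.10165248  0.1       ]
[0.49065476 0.02745373 0.1       ]
[0.68569805 0.06005315 0.1       ]
[ 0.70413153 -0.07091327  0.1       ]
t [ 0.7043886  -0.07118938  0.1       ]
t [ 0.50986723 -0.10062012  0.1       ]
[ 0.59737471 -0.02125107  1.72912029] [ 0.4 -0.7 -0.  -0.9 -0.8  0.   0.5  1.3]
[ 0.59770396 -0.02161555  1.71984729] [-0.2 -0.9  0.2  0.8]
[ 0.59731011 -0.02135863  1.72674818] [ 0.5 -0.8  0.1 -0.9 -1.   0.1  0.3  1.1 -0.7 -0.8  0.4  0.7]
1.4 0 [[[269.2, 99.3], [271.1, 161.4]], [[362.5, 227.1], [341.2, 151.3]]]
1.4 0.008 [[[274.2, 98.3], [276.6, 160.5]], [[357.3, 228.2], [336.2, 152.1]]]
1.5 0 [[[279.6, 97.7], [282.6, 159.8]], [[351.6, 229.5], [330.8, 153.2]]]
1.5 0.008 [[[284.7, 97.1], [288.2, 159.1]], [[346.2, 230.7], [325.6, 154.2]]]
1.6 0 [[[290.2, 96.9], [294.3, 158.8]], [[340.4, 232.2], [320.2, 155.5]]]
1.6 0.008 [[[295.3, 96.7], [300.0, 158.5]], [[335.0, 233.5], [315.0, 156.7]]]
1.7 0 [[[300.7, 96.8], [305.9, 158.6]], [[329.2, 235.0], [309.5, 158.2]]]
1.7 0.008 [[[305.8, 97.0], [311.6, 158.6]], [[323.8, 236.4], [304.4, 159.6]]]
```

```bash
cat >> h.py <<'E'
import json,os
CH=np.array([.5973,-.0214]);YAW=1.725
XC=np.array([np.cos(YAW),np.sin(YAW),0]);YC=np.array([-np.sin(YAW),np.cos(YAW),0]);Z=np.array([0,0,1.])
H=np.r_[CH,0]+.065*XC+.1*Z
def Rt(tau):   # tool y along +XC, tilted tau
    z=np.sin(tau)*XC-np.cos(tau)*Z; y=np.cos(tau)*XC+np.sin(tau)*Z
    return R.from_matrix(np.c_[np.cross(y,z),y,z])
def cpose(u,v,z): return H*[1,1,0]+u*XC+v*YC+z*Z   # u rel hinge along xc
def carry(a,tau,d,w,front=True,off=0,v=0):
    E=H+.165*(-np.cos(a)*XC+np.sin(a)*Z)+v*YC; m=Rt(tau).as_matrix()
    return E-(.008-d)*m[:,2]+((w/2 if front else .008-w/2)+off)*m[:,1],Rt(tau)
def load():
    d=json.load(open("cmd.json")); return np.array(d["p"]),R.from_quat(d["q"])
def save(p,q): json.dump(dict(p=list(p),q=list(q.as_quat())),open("cmd.json","w"))
def rows(poses,w):
    p0,q0=load(); out=[]
    for p,q in poses:
        out.append((q0.inv()*q).as_rotvec().round(3).tolist()+(q0.inv().apply(p-p0)*100).round(2).tolist()+[w])
    l=out[-1]; save(p0+q0.apply(np.array(l[3:6])/100),q0*R.from_rotvec(l[:3]))
    print(json.dumps(out))
def interp(p1,q1,n):
    p0,q0=load(); rv=(q0.inv()*q1).as_rotvec()
    return [(p0+(p1-p0)*k/n,q0*R.from_rotvec(rv*k/n)) for k in range(1,n+1)]
def chk():
    from plant import r
    s=r.get_state();p,q=load()
    print("t",round(s["clock"],2),"err mm",((s["tool_pos"]-p)*1000).round(1),"rot",(q.inv()*R.from_quat(s["eef_rot"])).as_rotvec().round(3),"F",s["contact_force"].round(1),"q",s["q"].round(2),"op",round(s["opening"],2))
E
python3 - <<'E'
from h import *
from plant import r
s=r.get_state(); save(s["tool_pos"],R.from_quat(s["eef_rot"]))
S=r.snapshot("scene");T=r.snapshot("top")
print(H, "eyep",onplane(T,(366,138),.056),onplane(S,(229,288),.05),"bottle",onplane(T,(269,202),.0),"jar",onplane(T,(286,269),.05))
pA=cpose(.12,0,.40)
P,Q=carry(0,.87,.02,.06); P=P-.05*XC+.01*Z; print("final",P)
rows(interp(pA,Rt(0),18)[:10],8.0)
E
```

```text
[0.58731644 0.04282872 0.1       ] eyep [ 0.75932998 -0.05530235  0.056     ] [ 0.76803272 -0.05435378  0.05      ] bottle [0.65093231 0.16233827 0.        ] jar [0.50008143 0.13166821 0.05      ]
final [ 0.61595901 -0.14144175  0.12519195]
[[-0.0, -0.0, -0.029, -2.63, -1.5, -0.85, 8.0], [-0.0, -0.0, -0.058, -5.25, -3.0, -1.7, 8.0], [-0.0, -0.0, -0.087, -7.88, -4.5, -2.56, 8.0], [-0.0, -0.0, -0.116, -10.51, -5.99, -3.41, 8.0], [-0.0, -0.0, -0.145, -13.13, -7.49, -4.26, 8.0], [-0.0, -0.0, -0.174, -15.76, -8.99, -5.11, 8.0], [-0.0, -0.0, -0.203, -18.39, -10.49, -5.97, 8.0], [-0.0, -0.0, -0.232, -21.01, -11.99, -6.82, 8.0], [-0.0, -0.0, -0.261, -23.64, -13.49, -7.67, 8.0], [-0.0, -0.0, -0.29, -26.27, -14.98, -8.52, 8.0]]
```

carry_out(commands=[[[0,0,-0.029,-2.63,-1.5,-0.85,8],[0,0,-0.058,-5.25,-3.0,-1.7,8],[0,0,-0.087,-7.88,-4.5,-2.56,8],[0,0,-0.116,-10.51,-5.99,-3.41,8],[0,0,-0.145,-13.13,-7.49,-4.26,8],[0,0,-0.174,-15.76,-8.99,-5.11,8],[0,0,-0.203,-18.39,-10.49,-5.97,8],[0,0,-0.232,-21.01,-11.99,-6.82,8],[0,0,-0.261,-23.64,-13.49,-7.67,8],[0,0,-0.29,-26.27,-14.98,-8.52,8]]])

```text
clock: 1.18
tool_pos: [0.4168, 0.3476, 0.3324]
eef_rot: [0.038, 0.999, 0.0, 0.0]
contact_force: [1.3, 0.9, 0.8]
opening: 0.907
```

```bash
python3 - <<'E'
from h import *
chk()
pA=cpose(.05,0,.40)
rows(interp(pA,Rt(0),10),8.0)
E
```

```text
t 1.18 err mm [ 0.8 -1.2  0.8] rot [-0.001 -0.    -0.001] F [1.3 0.9 0.8] q [-0.58  0.49 -0.32  1.69  0.18  0.99  0.53] op 0.91
[[-0.0, -0.0, -0.023, -1.83, -2.43, -0.68, 8.0], [-0.0, -0.0, -0.046, -3.66, -4.86, -1.36, 8.0], [-0.0, -0.0, -0.07, -5.49, -7.29, -2.04, 8.0], [-0.0, -0.0, -0.093, -7.32, -9.72, -2.73, 8.0], [-0.0, -0.0, -0.116, -9.16, -12.16, -3.41, 8.0], [-0.0, -0.0, -0.139, -10.99, -14.59, -4.09, 8.0], [-0.001, -0.0, -0.162, -12.82, -17.02, -4.77, 8.0], [-0.001, -0.0, -0.186, -14.65, -19.45, -5.45, 8.0], [-0.001, -0.0, -0.209, -16.48, -21.88, -6.13, 8.0], [-0.001, -0.0, -0.232, -18.31, -24.31, -6.82, 8.0]]
```

carry_out(commands=[[[0,0,-0.023,-1.83,-2.43,-0.68,8.0],[0,0,-0.046,-3.66,-4.86,-1.36,8.0],[0,0,-0.07,-5.49,-7.29,-2.04,8.0],[0,0,-0.093,-7.32,-9.72,-2.73,8.0],[0,0,-0.116,-9.16,-12.16,-3.41,8.0],[0,0,-0.139,-10.99,-14.59,-4.09,8.0],[-0.001,0,-0.162,-12.82,-17.02,-4.77,8.0],[-0.001,0,-0.186,-14.65,-19.45,-5.45,8.0],[-0.001,0,-0.209,-16.48,-21.88,-6.13,8.0],[-0.001,0,-0.232,-18.31,-24.31,-6.82,8.0]]])

```text
clock: 2.02
tool_pos: [0.5801, 0.0909, 0.4005]
eef_rot: [-0.078, 0.997, 0.0, 0.0]
contact_force: [-0.1, 1.3, -0.1]
opening: 0.911
```

```bash
python3 - <<'E'
from h import *
chk()
P,Q=carry(0,.87,.02,.06); P=P-.09*XC+.06*Z; print(P)
pose=interp(cpose(-.12,0,.36),Rt(.3),8)
rows(pose,6.0)
E
```

```text
t 2.02 err mm [ 0.5 -1.4  0.5] rot [-0.001 -0.    -0.001] F [-0.1  1.3 -0.1] q [-0.03  0.5  -0.36  1.44  0.18  1.22  1.32] op 0.91
[ 0.62210274 -0.18096712  0.17519195]
[[-0.037, -0.0, -0.0, -0.0, -2.13, 0.5, 6.0], [-0.075, -0.0, -0.0, -0.0, -4.25, 1.0, 6.0], [-0.112, -0.0, -0.0, -0.0, -6.38, 1.5, 6.0], [-0.15, -0.0, -0.0, -0.0, -8.5, 2.0, 6.0], [-0.187, -0.0, -0.0, -0.0, -10.63, 2.5, 6.0], [-0.225, -0.0, -0.0, -0.0, -12.75, 3.0, 6.0], [-0.262, -0.0, -0.0, -0.0, -14.88, 3.5, 6.0], [-0.3, -0.0, -0.0, -0.0, -17.0, 4.0, 6.0]]
```

carry_out(commands=[[[-0.037,0,0,0,-2.13,0.5,6.0],[-0.075,0,0,0,-4.25,1.0,6.0],[-0.112,0,0,0,-6.38,1.5,6.0],[-0.15,0,0,0,-8.5,2.0,6.0],[-0.187,0,0,0,-10.63,2.5,6.0],[-0.225,0,0,0,-12.75,3.0,6.0],[-0.262,0,0,0,-14.88,3.5,6.0],[-0.3,0,0,0,-17.0,4.0,6.0]]])

```text
clock: 2.68
tool_pos: [0.6057, -0.0768, 0.3598]
eef_rot: [-0.076, 0.986, 0.15, -0.011]
contact_force: [-0.3, -0.5, 0.6]
opening: 0.678
```

```bash
python3 - <<'E'
from h import *
chk()
P,Q=carry(0,.87,.02,.06); P=P-.08*XC+.05*Z
rows(interp(P,Q,10),6.0)
E
```

```text
t 2.68 err mm [-0.  -1.1 -0.2] rot [-0.002 -0.001 -0.   ] F [-0.3 -0.5  0.6] q [ 0.43  0.65 -0.45  1.36 -0.03  1.25  1.79] op 0.68
[[-0.057, -0.0, -0.0, -0.0, -1.5, 1.58, 6.0], [-0.114, -0.0, -0.0, -0.0, -3.0, 3.15, 6.0], [-0.171, -0.0, -0.0, -0.0, -4.49, 4.73, 6.0], [-0.228, -0.0, -0.0, -0.0, -5.99, 6.3, 6.0], [-0.285, -0.0, -0.0, -0.0, -7.49, 7.88, 6.0], [-0.342, -0.0, -0.0, -0.0, -8.99, 9.45, 6.0], [-0.399, -0.0, -0.0, -0.0, -10.49, 11.03, 6.0], [-0.456, -0.0, -0.0, -0.0, -11.99, 12.6, 6.0], [-0.513, -0.0, -0.0, -0.01, -13.48, 14.18, 6.0], [-0.57, -0.0, -0.0, -0.01, -14.98, 15.75, 6.0]]
```

carry_out(commands=[[[-0.057,0,0,0,-1.5,1.58,6.0],[-0.114,0,0,0,-3.0,3.15,6.0],[-0.171,0,0,0,-4.49,4.73,6.0],[-0.228,0,0,0,-5.99,6.3,6.0],[-0.285,0,0,0,-7.49,7.88,6.0],[-0.342,0,0,0,-8.99,9.45,6.0],[-0.399,0,0,0,-10.49,11.03,6.0],[-0.456,0,0,0,-11.99,12.6,6.0],[-0.513,0,0,-0.01,-13.48,14.18,6.0],[-0.57,0,0,-0.01,-14.98,15.75,6.0]]])

```text
clock: 3.52
tool_pos: [0.6207, -0.1718, 0.164]
eef_rot: [-0.069, 0.904, 0.422, -0.032]
contact_force: [0.0, -0.4, -0.0]
opening: 0.679
```

```bash
python3 - <<'E'
from h import *
from plant import r
chk(); p,q=load(); print(p,q.as_matrix()[:,2])
s=r.snapshot("scene"); cv2.imwrite("pics/s1.png",s["pixels"][:,:,::-1])
E
```

```text
t 3.52 err mm [ 0.1 -0.7 -1.2] rot [-0.003 -0.001  0.   ] F [ 0.  -0.4 -0. ] q [ 0.73  1.18 -0.58  1.11 -0.21  1.4   2.16] op 0.68
[ 0.62060919 -0.17107207  0.1652273 ] [-0.117588    0.75541118 -0.64461385]
```

View pics/s1.png

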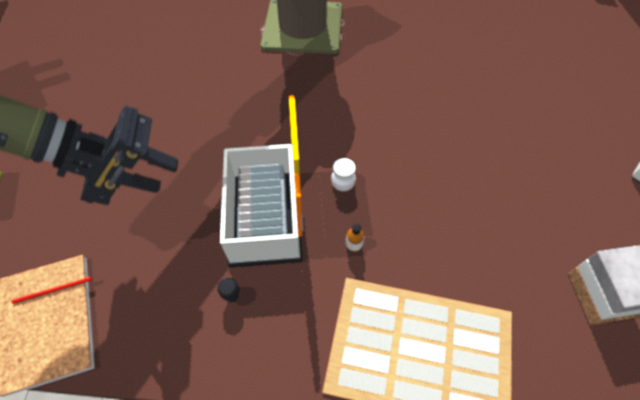

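```bash
python3 - <<'E'
from h import *
from plant import r
s=r.snapshot("scene"); p,q=load(); m=q.as_matrix()
for k in(1,-1): print(proj(s,p+m[:,2]*.008+k*.038*m[:,1]))
P,Q=carry(0,.87,.02,.06); m=Q.as_matrix()
rows(interp(P-.03*XC+.0*Z,Q,4),6.0)
E
```

```text
[[177.23620267 165.19036555]]
[[158.5514195  186.74822473]]
[[0.0, -0.0, -0.0, 0.0, -0.15, 1.76, 6.0], [0.0, -0.0, -0.0, 0.0, -0.3, 3.52, 6.0], [0.0, -0.0, -0.0, 0.0, -0.45, 5.29, 6.0], [0.0, -0.0, -0.0, 0.0, -0.6, 7.05, 6.0]]
```

carry_out(commands=[[[0,0,0,0,-0.15,1.76,6.0],[0,0,0,0,-0.3,3.52,6.0],[0,0,0,0,-0.45,5.29,6.0],[0,0,0,0,-0.6,7.05,6.0]]])

```text
clock: 3.95
tool_pos: [0.6138, -0.1198, 0.117]
eef_rot: [-0.071, 0.904, 0.42, -0.031]
contact_force: [0.0, 0.7, 0.4]
opening: 0.683
```

```bash
python3 - <<'E'
from h import *
chk()
# back up: to a=1.59 straddle above
m=Rt(.3)
p0,q0=load()
P1=cpose(-.14,0,.30)
rows(interp(P1,Rt(.35),9),6.0)
E
```

```text
t 3.95 err mm [0.9 1.9 1.8] rot [ 0.001 -0.001 -0.003] F [0.  0.7 0.4] q [ 0.7   1.2  -0.59  1.25 -0.21  1.23  2.17] op 0.68
[[0.058, -0.0, -0.0, 0.0, 1.76, -1.1, 6.0], [0.116, -0.0, -0.0, 0.0, 3.52, -2.2, 6.0], [0.173, -0.0, -0.0, 0.0, 5.28, -3.3, 6.0], [0.231, -0.0, -0.0, 0.0, 7.04, -4.4, 6.0], [0.289, -0.0, -0.0, 0.0, 8.8, -5.49, 6.0], [0.347, -0.0, -0.0, 0.0, 10.56, -6.59, 6.0], [0.405, -0.0, -0.0, 0.01, 12.31, -7.69, 6.0], [0.462, -0.0, -0.0, 0.01, 14.07, -8.79, 6.0], [0.52, -0.0, -0.0, 0.01, 15.83, -9.89, 6.0]]
```

carry_out(commands=[[[0.058,0,0,0,1.76,-1.1,6.0],[0.116,0,0,0,3.52,-2.2,6.0],[0.173,0,0,0,5.28,-3.3,6.0],[0.231,0,0,0,7.04,-4.4,6.0],[0.289,0,0,0,8.8,-5.49,6.0],[0.347,0,0,0,10.56,-6.59,6.0],[0.405,0,0,0.01,12.31,-7.69,6.0],[0.462,0,0,0.01,14.07,-8.79,6.0],[0.52,0,0,0.01,15.83,-9.89,6.0]]])

```text
clock: 4.7
tool_pos: [0.6087, -0.0935, 0.3037]
eef_rot: [-0.077, 0.982, 0.172, -0.011]
contact_force: [0.8, 1.4, -1.0]
opening: 0.679
```

```bash
python3 - <<'E'
from h import *
chk()
P1=cpose(.007,0,.335)
i1=interp(cpose(-.09,0,.345),Rt(.2),4)
save_p=load()
n=6;q=i1[-1]
rv=(q[1].inv()*Rt(0)).as_rotvec()
i2=[(q[0]+(P1-q[0])*k/n,q[1]*R.from_rotvec(rv*k/n)) for k in range(1,n+1)]
rows(i1+i2,6.0)
E
```

```text
t 4.7 err mm [-0.1  2.   3.7] rot [ 0.003 -0.004 -0.003] F [ 0.8  1.4 -1. ] q [ 0.46  0.72 -0.44  1.41 -0.06  1.16  1.87] op 0.68
[[0.038, -0.0, -0.0, -0.0, 1.56, -0.63, 6.0], [0.075, -0.0, -0.0, -0.0, 3.12, -1.26, 6.0], [0.113, -0.0, -0.0, -0.0, 4.68, -1.89, 6.0], [0.15, -0.0, -0.0, -0.0, 6.24, -2.51, 6.0], [0.184, -0.0, -0.0, -0.0, 7.7, -1.8, 6.0], [0.217, -0.0, -0.0, -0.0, 9.17, -1.09, 6.0], [0.25, -0.0, -0.0, -0.0, 10.63, -0.38, 6.0], [0.284, -0.0, -0.0, -0.0, 12.09, 0.33, 6.0], [0.317, -0.0, -0.0, -0.0, 13.55, 1.04, 6.0], [0.35, -0.0, -0.0, -0.0, 15.01, 1.75, 6.0]]
```

carry_out(commands=[[[0.038,0,0,0,1.56,-0.63,6.0],[0.075,0,0,0,3.12,-1.26,6.0],[0.113,0,0,0,4.68,-1.89,6.0],[0.15,0,0,0,6.24,-2.51,6.0],[0.184,0,0,0,7.7,-1.8,6.0],[0.217,0,0,0,9.17,-1.09,6.0],[0.25,0,0,0,10.63,-0.38,6.0],[0.284,0,0,0,12.09,0.33,6.0],[0.317,0,0,0,13.55,1.04,6.0],[0.35,0,0,0,15.01,1.75,6.0]]])

```text
clock: 5.53
tool_pos: [0.5854, 0.0524, 0.3375]
eef_rot: [-0.078, 0.997, 0.0, 0.002]
contact_force: [1.0, -0.0, -0.1]
opening: 0.68
```

```bash
python3 - <<'E'
from h import *
from plant import r
chk()
for n in("scene","top","wrist"):
    s=r.snapshot(n); cv2.imwrite(f"pics/{n}2.png",s["pixels"][:,:,::-1])
rows(interp(cpose(.007,0,.235),Rt(0),6),6.0)
E
```

```text
t 5.53 err mm [-0.8  2.7  2.4] rot [ 0.    -0.005 -0.002] F [ 1.  -0.  -0.1] q [ 0.01  0.55 -0.3   1.56  0.18  1.06  1.39] op 0.68
[[0.0, -0.0, 0.0, -0.0, -0.0, 1.67, 6.0], [0.0, -0.0, 0.0, -0.0, -0.0, 3.33, 6.0], [0.0, -0.0, 0.0, -0.0, -0.0, 5.0, 6.0], [0.0, -0.0, 0.0, -0.0, -0.0, 6.67, 6.0], [0.0, -0.0, 0.0, -0.0, -0.0, 8.34, 6.0], [0.0, -0.0, 0.0, -0.0, -0.0, 10.0, 6.0]]
```

View pics/wrist2.png

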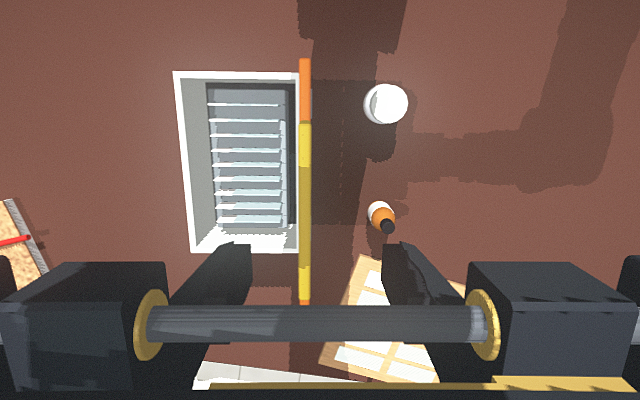

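View pics/scene2.png

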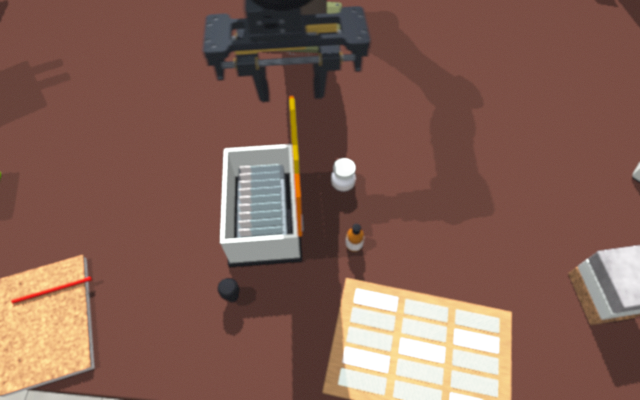

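The wrist view shows the lid (column 305) between the open fingers (inner edges near 250 and 385), and the scene view shows nothing in the way. Descending to straddle the edge.

carry_out(commands=[[[0,0,0,0,0,1.67,6.0],[0,0,0,0,0,3.33,6.0],[0,0,0,0,0,5.0,6.0],[0,0,0,0,0,6.67,6.0],[0,0,0,0,0,8.34,6.0],[0,0,0,0,0,10.0,6.0]]])

```text
clock: 6.18
tool_pos: [0.5865, 0.0487, 0.2356]
eef_rot: [-0.076, 0.997, 0.0, 0.001]
contact_force: [0.4, -0.2, -0.4]
opening: 0.679
```

```bash
python3 - <<'E'
from h import *
from plant import r
chk()
for n in("scene","top","wrist"):
    s=r.snapshot(n); cv2.imwrite(f"pics/{n}3.png",s["pixels"][:,:,::-1])
for a,tau in ((1.5,.05),(1.2,.2),(.8,.6)):
  print(a,[(P[0]-H)@XC for P in (carry(a,tau,.025,.06,False),)],[P[0][2] for P in (carry(a,tau,.025,.06,False),)])
# push: from a=1.6 (gap 22mm) to 1.4 
out=[]
for k in range(1,11):
    a=1.75-.03*k; out.append(carry(a,max(0,np.pi/2-a),.028,.06,False))
rows(out,6.0)
E
```

```text
t 6.18 err mm [ 0.3 -1.1  0.6] rot [-0.    -0.003  0.002] F [ 0.4 -0.2 -0.4] q [-0.    0.66 -0.27  1.69  0.22  0.82  1.35] op 0.68
1.5 [np.float64(-0.0327944981262587)] [np.float64(0.2465083766389996)]
1.2 [np.float64(-0.07797311557764243)] [np.float64(0.2327545920837999)]
0.8 [np.float64(-0.12351506852257962)] [np.float64(0.19191091513026595)]
[[0.0, -0.0, 0.0, -0.0, -0.45, -0.81, 6.0], [0.0, -0.0, 0.0, -0.0, -0.94, -0.88, 6.0], [0.0, -0.0, 0.0, -0.0, -1.43, -0.93, 6.0], [0.0, -0.0, 0.0, -0.0, -1.92, -0.97, 6.0], [0.0, -0.0, 0.0, -0.0, -2.42, -0.99, 6.0], [-0.001, -0.0, 0.0, -0.0, -2.91, -1.0, 6.0], [-0.031, -0.0, 0.0, -0.0, -3.35, -0.92, 6.0], [-0.061, -0.0, 0.0, -0.0, -3.78, -0.84, 6.0], [-0.091, -0.0, 0.0, -0.0, -4.21, -0.74, 6.0], [-0.121, -0.0, 0.0, -0.0, -4.63, -0.63, 6.0]]
```

View pics/wrist3.png

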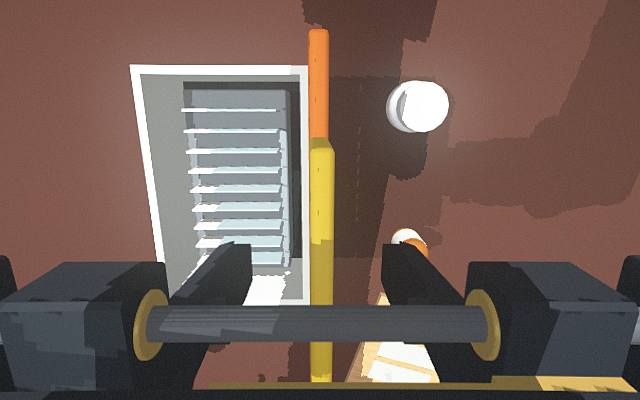

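carry_out(commands=[[[0,0,0,0,-0.5,-0.4,6.0],[0,0,0,0,-1.0,-0.8,6.0],[0,0,0,0,-1.5,-1.0,6.0],[0,0,0,0,-1.8,-1.0,6.0],[0,0,0,0,-2.0,-1.0,6.0],[0,0,0,0,-2.2,-1.0,6.0],[0,0,0,0,-2.4,-1.0,6.0],[0,0,0,0,-2.6,-1.0,6.0],[0,0,0,0,-2.8,-1.0,6.0],[0,0,0,0,-3.0,-1.0,6.0]]])

```text
clock: 7.17
tool_pos: [0.5908, 0.0207, 0.245]
eef_rot: [-0.077, 0.997, 0.001, -0.0]
contact_force: [-0.2, 0.3, 0.7]
opening: 0.675
```

```bash
python3 - <<'E'
from h import *
# undo planned save: restore then apply actual
save(cpose(.007,0,.235)+0,Rt(0))
p,q=load(); save(p+q.apply([0,-.03,-.01]),q)
chk()
out=[]
for k in range(1,11):
    a=1.56-.025*k; out.append(carry(a,max(0,np.pi/2-a),.028,.06,False))
rows(out,6.0)
E
```

```text
t 7.17 err mm [-0.1  0.6 -0. ] rot [-0.002  0.    -0.001] F [-0.2  0.3  0.7] q [ 0.05  0.65 -0.28  1.67  0.22  0.85  1.41] op 0.68
[[-0.036, -0.0, -0.0, -0.0, -0.42, 0.09, 6.0], [-0.061, -0.0, 0.0, -0.0, -0.78, 0.16, 6.0], [-0.086, -0.0, 0.0, -0.0, -1.13, 0.24, 6.0], [-0.111, -0.0, 0.0, -0.0, -1.49, 0.33, 6.0], [-0.136, 0.0, 0.0, -0.0, -1.84, 0.43, 6.0], [-0.161, -0.0, 0.0, 0.0, -2.19, 0.54, 6.0], [-0.186, -0.0, 0.0, -0.0, -2.54, 0.66, 6.0], [-0.211, -0.0, 0.0, -0.0, -2.89, 0.78, 6.0], [-0.236, 0.0, 0.0, -0.0, -3.23, 0.92, 6.0], [-0.261, 0.0, 0.0, -0.0, -3.56, 1.06, 6.0]]
```

carry_out(commands=[[[-0.036,0,0,0,-0.42,0.09,6.0],[-0.061,0,0,0,-0.78,0.16,6.0],[-0.086,0,0,0,-1.13,0.24,6.0],[-0.111,0,0,0,-1.49,0.33,6.0],[-0.136,0,0,0,-1.84,0.43,6.0],[-0.161,0,0,0,-2.19,0.54,6.0],[-0.186,0,0,0,-2.54,0.66,6.0],[-0.211,0,0,0,-2.89,0.78,6.0],[-0.236,0,0,0,-3.23,0.92,6.0],[-0.261,0,0,0,-3.56,1.06,6.0]]])

```text
clock: 8.0
tool_pos: [0.5965, -0.0149, 0.2344]
eef_rot: [-0.076, 0.988, 0.131, -0.01]
contact_force: [0.1, 0.7, -0.0]
opening: 0.681
```

```bash
python3 - <<'E'
from h import *
from plant import r
chk()
for n in("scene",):
    s=r.snapshot(n); cv2.imwrite(f"pics/{n}4.png",s["pixels"][:,:,::-1])
out=[]
for k in range(1,11):
    a=1.31-.02*k; out.append(carry(a,max(0,np.pi/2-a),.028,.06,False))
rows(out,6.0)
E
```

```text
t 8.0 err mm [0.1 0.2 0. ] rot [-0.003 -0.    -0.   ] F [ 0.1  0.7 -0. ] q [ 0.33  0.73 -0.45  1.61  0.05  0.89  1.68] op 0.68
[[-0.02, 0.0, 0.0, -0.0, -0.29, 0.04, 6.0], [-0.04, -0.0, 0.0, -0.0, -0.58, 0.1, 6.0], [-0.06, -0.0, 0.0, -0.0, -0.87, 0.15, 6.0], [-0.08, -0.0, 0.0, -0.0, -1.16, 0.22, 6.0], [-0.1, -0.0, 0.0, -0.0, -1.44, 0.29, 6.0], [-0.12, -0.0, 0.0, -0.0, -1.72, 0.36, 6.0], [-0.14, -0.0, -0.0, -0.0, -2.01, 0.44, 6.0], [-0.16, -0.0, -0.0, -0.0, -2.29, 0.53, 6.0], [-0.18, -0.0, 0.0, 0.0, -2.56, 0.62, 6.0], [-0.2, -0.0, 0.0, -0.0, -2.84, 0.72, 6.0]]
```

View pics/scene4.png

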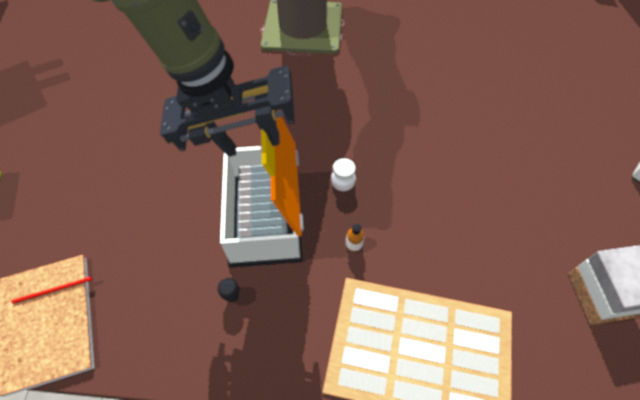

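The picture shows the rear finger (about 270,130) pushing the lid, which now leans forward over the chamber (edge about 265,145), with the front finger waiting under it. Continuing.

carry_out(commands=[[[-0.02,0,0,0,-0.29,0.04,6.0],[-0.04,0,0,0,-0.58,0.1,6.0],[-0.06,0,0,0,-0.87,0.15,6.0],[-0.08,0,0,0,-1.16,0.22,6.0],[-0.1,0,0,0,-1.44,0.29,6.0],[-0.12,0,0,0,-1.72,0.36,6.0],[-0.14,0,0,0,-2.01,0.44,6.0],[-0.16,0,0,0,-2.29,0.53,6.0],[-0.18,0,0,0,-2.56,0.62,6.0],[-0.2,0,0,0,-2.84,0.72,6.0]]])

```text
clock: 8.88
tool_pos: [0.6003, -0.0404, 0.2199]
eef_rot: [-0.075, 0.97, 0.229, -0.018]
contact_force: [-0.6, 0.5, -0.6]
opening: 0.682
```

```bash
python3 - <<'E'
from h import *
from plant import r
chk()
s=r.snapshot("scene"); cv2.imwrite("pics/s5.png",s["pixels"][:,:,::-1])
p,q=load(); 
# equivalent front-carry angle at current pose
for a in np.arange(.6,1.1,.05):
    e=(carry(a,.46,.028,.06)[0]-p); print(round(a,2),(q.inv().apply(e)*1000).round(1))
E
```

```text
t 8.88 err mm [ 0.  -0.  -0.2] rot [-0.003 -0.    -0.   ] F [-0.6  0.5 -0.6] q [ 0.5   0.84 -0.56  1.54 -0.05  0.97  1.84] op 0.68
0.6 [ -0.  -28.6  21. ]
0.65 [ -0.  -21.3  17.2]
0.7 [ -0.  -13.8  13.7]
0.75 [-0.  -6.2 10.6]
0.8 [-0.   1.6  7.9]
0.85 [-0.   9.6  5.6]
0.9 [-0.  17.6  3.7]
0.95 [-0.  25.7  2.2]
1.0 [-0.  33.9  1. ]
1.05 [-0.  42.1  0.3]
1.1 [-0.  50.3  0.1]
```

View pics/s5.png

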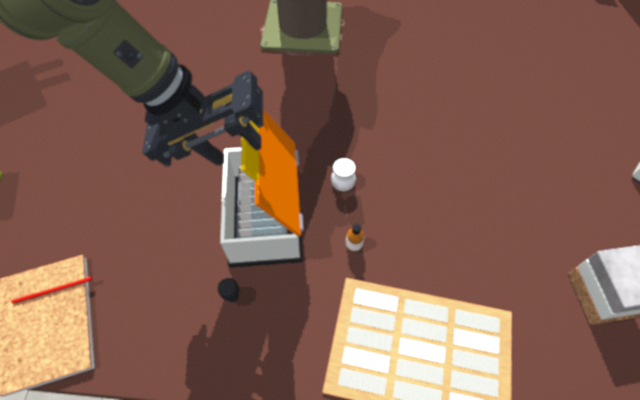

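```bash
python3 - <<'E'
from h import *
P,Q=carry(.78,.62,.028,.06)
rows(interp(P,Q,10),6.0)
E
```

```text
[[-0.016, -0.0, 0.0, 0.0, 0.01, 0.04, 6.0], [-0.032, -0.0, 0.0, 0.0, 0.03, 0.08, 6.0], [-0.048, -0.0, 0.0, 0.0, 0.04, 0.12, 6.0], [-0.064, -0.0, -0.0, 0.0, 0.05, 0.16, 6.0], [-0.08, 0.0, -0.0, 0.0, 0.07, 0.2, 6.0], [-0.095, -0.0, -0.0, -0.0, 0.08, 0.23, 6.0], [-0.111, -0.0, 0.0, -0.0, 0.09, 0.27, 6.0], [-0.127, -0.0, 0.0, -0.0, 0.11, 0.31, 6.0], [-0.143, -0.0, -0.0, -0.0, 0.12, 0.35, 6.0], [-0.159, -0.0, -0.0, -0.0, 0.13, 0.39, 6.0]]
```

carry_out(commands=[[[-0.016,0,0,0,0.01,0.04,6.0],[-0.032,0,0,0,0.03,0.08,6.0],[-0.048,0,0,0,0.04,0.12,6.0],[-0.064,0,0,0,0.05,0.16,6.0],[-0.08,0,0,0,0.07,0.2,6.0],[-0.095,0,0,0,0.08,0.23,6.0],[-0.111,0,0,0,0.09,0.27,6.0],[-0.127,0,0,0,0.11,0.31,6.0],[-0.143,0,0,0,0.12,0.35,6.0],[-0.159,0,0,0,0.13,0.39,6.0]]])

```text
clock: 9.77
tool_pos: [0.5998, -0.0372, 0.2171]
eef_rot: [-0.073, 0.949, 0.305, -0.024]
contact_force: [0.5, -0.2, -0.2]
opening: 0.679
```

```bash
python3 - <<'E'
from h import *
from plant import r
chk()
for n in("scene","wrist"):
    s=r.snapshot(n); cv2.imwrite(f"pics/{n}6.png",s["pixels"][:,:,::-1])
for a in (.8,.9,1,1.1):
  q=[H+.165*(-np.cos(a)*XC+np.sin(a)*Z)+y*YC for y in(.06,-.06)]; print(a,proj(s,q).round(0).tolist(),proj(r.snapshot("scene"),q).round(0).tolist())
E
```

```text
t 9.77 err mm [ 0.   0.3 -0.1] rot [-0.003 -0.    -0.   ] F [ 0.5 -0.2 -0.2] q [ 0.58  0.91 -0.63  1.5  -0.13  1.03  1.92] op 0.68
0.8 [[241.0, 136.0], [258.0, 421.0]] [[219.0, 122.0], [216.0, 183.0]]
0.9 [[290.0, 137.0], [296.0, 424.0]] [[225.0, 117.0], [223.0, 178.0]]
1 [[340.0, 137.0], [335.0, 424.0]] [[233.0, 112.0], [231.0, 174.0]]
1.1 [[389.0, 136.0], [373.0, 421.0]] [[241.0, 108.0], [240.0, 170.0]]
```

View pics/scene6.png

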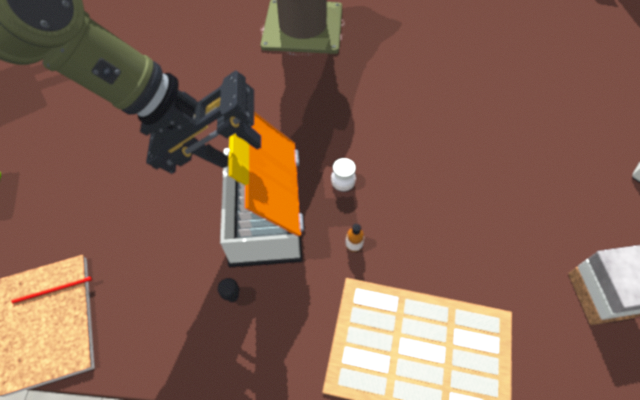

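View pics/wrist6.png

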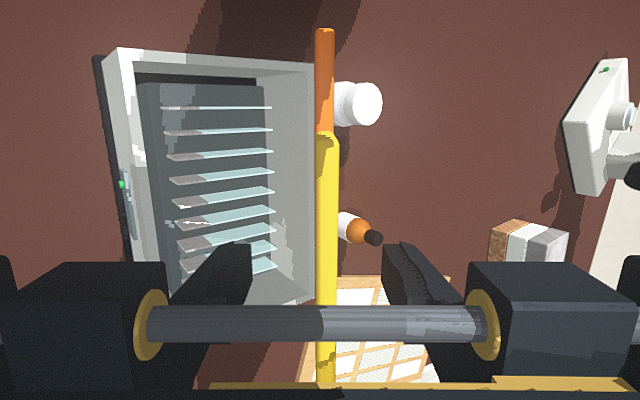

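The lid has left the rear finger and is at about 0.95 rad, its edge (wrist column about 318) still between the fingers. I'll hold and let it settle onto the front one.

carry_out(commands=[[[0,0,0,0,0,0,6],[0,0,0,0,0,0,6],[0,0,0,0,0,0,6],[0,0,0,0,0,0,6],[0,0,0,0,0,0,6],[0,0,0,0,0,0,6],[0,0,0,0,0,0,6],[0,0,0,0,0,0,6]]])

```text
clock: 10.73
tool_pos: [0.5998, -0.0373, 0.2171]
eef_rot: [-0.073, 0.949, 0.305, -0.023]
contact_force: [0.5, -0.9, -1.3]
opening: 0.675
```

```bash
python3 - <<'E'
from h import *
from plant import r
chk()
for n in("wrist",):
    s=r.snapshot(n); cv2.imwrite(f"pics/{n}7.png",s["pixels"][:,:,::-1])
E
```

```text
t 10.73 err mm [ 0.   0.1 -0.1] rot [-0.001 -0.     0.   ] F [ 0.5 -0.9 -1.3] q [ 0.58  0.91 -0.63  1.5  -0.13  1.03  1.92] op 0.67
```

View pics/wrist7.png

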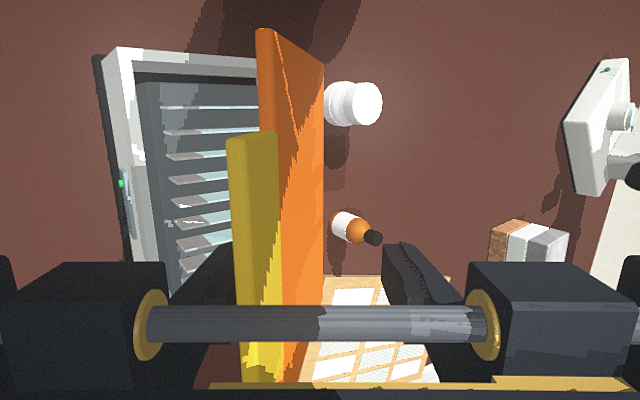

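Caught: the edge lies on the front finger (wrist column about 230, lid about 0.78 rad), wrist force about 1.6 N. Now lowering.

```bash
cat >> h.py <<'E'
def lower(a0,t0,a1,t1,n=10,d=.028):
    rows([carry(a0+(a1-a0)*k/n,t0+(t1-t0)*k/n,d,.06) for k in range(1,n+1)],6)
E
python3 -c "
from h import *
lower(.78,.62,.6,.75)
lower(.6,.75,.45,.87)"
```

```text
[[-0.013, -0.0, 0.0, -0.0, -0.27, 0.02, 6], [-0.026, -0.0, 0.0, -0.0, -0.53, 0.03, 6], [-0.039, -0.0, -0.0, -0.0, -0.8, 0.06, 6], [-0.052, -0.0, 0.0, -0.0, -1.06, 0.09, 6], [-0.065, -0.0, 0.0, -0.0, -1.33, 0.12, 6], [-0.078, 0.0, 0.0, -0.0, -1.59, 0.16, 6], [-0.091, 0.0, 0.0, -0.0, -1.85, 0.2, 6], [-0.104, 0.0, 0.0, -0.0, -2.11, 0.25, 6], [-0.117, 0.0, 0.0, 0.0, -2.37, 0.3, 6], [-0.13, 0.0, 0.0, -0.0, -2.63, 0.36, 6]]
[[-0.012, -0.0, 0.0, 0.0, -0.22, 0.02, 6], [-0.024, -0.0, 0.0, -0.0, -0.43, 0.04, 6], [-0.036, -0.0, 0.0, 0.0, -0.65, 0.07, 6], [-0.048, -0.0, 0.0, 0.0, -0.87, 0.1, 6], [-0.06, -0.0, 0.0, -0.0, -1.08, 0.13, 6], [-0.072, -0.0, 0.0, 0.0, -1.3, 0.17, 6], [-0.084, -0.0, 0.0, 0.0, -1.51, 0.21, 6], [-0.096, 0.0, 0.0, -0.0, -1.72, 0.25, 6], [-0.108, -0.0, 0.0, 0.0, -1.94, 0.3, 6], [-0.12, -0.0, 0.0, -0.0, -2.15, 0.35, 6]]
```

carry_out(commands=[[[-0.013,0,0,0,-0.27,0.02,6],[-0.026,0,0,0,-0.53,0.03,6],[-0.039,0,0,0,-0.8,0.06,6],[-0.052,0,0,0,-1.06,0.09,6],[-0.065,0,0,0,-1.33,0.12,6],[-0.078,0,0,0,-1.59,0.16,6],[-0.091,0,0,0,-1.85,0.2,6],[-0.104,0,0,0,-2.11,0.25,6],[-0.117,0,0,0,-2.37,0.3,6],[-0.13,0,0,0,-2.63,0.36,6]]])

```text
clock: 11.62
tool_pos: [0.6028, -0.0566, 0.1987]
eef_rot: [-0.072, 0.927, 0.366, -0.028]
contact_force: [0.3, -0.2, -1.0]
opening: 0.68
```

carry_out(commands=[[[-0.012,0,0,0,-0.22,0.02,6],[-0.024,0,0,0,-0.43,0.04,6],[-0.036,0,0,0,-0.65,0.07,6],[-0.048,0,0,0,-0.87,0.1,6],[-0.06,0,0,0,-1.08,0.13,6],[-0.072,0,0,0,-1.3,0.17,6],[-0.084,0,0,0,-1.51,0.21,6],[-0.096,0,0,0,-1.72,0.25,6],[-0.108,0,0,0,-1.94,0.3,6],[-0.12,0,0,0,-2.15,0.35,6]]])

```text
clock: 12.45
tool_pos: [0.6048, -0.0696, 0.1815]
eef_rot: [-0.07, 0.904, 0.421, -0.032]
contact_force: [0.4, -0.6, -0.5]
opening: 0.683
```

```bash
python3 - <<'E'
from h import *
from plant import r
chk()
for n in("wrist","scene"):
    s=r.snapshot(n); cv2.imwrite(f"pics/{n}8.png",s["pixels"][:,:,::-1])
lower(.45,.87,.30,.87)
E
```

```text
t 12.45 err mm [ 0.   0.2 -0.3] rot [-0.002 -0.    -0.   ] F [ 0.4 -0.6 -0.5] q [ 0.7   1.11 -0.7   1.36 -0.19  1.17  2.05] op 0.68
[[0.0, -0.0, 0.0, -0.0, -0.24, 0.06, 6], [0.0, -0.0, 0.0, 0.0, -0.48, 0.13, 6], [0.0, -0.0, 0.0, 0.0, -0.71, 0.2, 6], [0.0, -0.0, 0.0, 0.0, -0.95, 0.27, 6], [0.0, -0.0, 0.0, 0.0, -1.18, 0.35, 6], [0.0, -0.0, 0.0, -0.0, -1.42, 0.43, 6], [0.0, -0.0, 0.0, 0.0, -1.65, 0.52, 6], [0.0, -0.0, 0.0, -0.0, -1.88, 0.6, 6], [0.0, -0.0, 0.0, 0.0, -2.11, 0.69, 6], [0.0, -0.0, 0.0, 0.0, -2.34, 0.79, 6]]
```

View pics/wrist8.png

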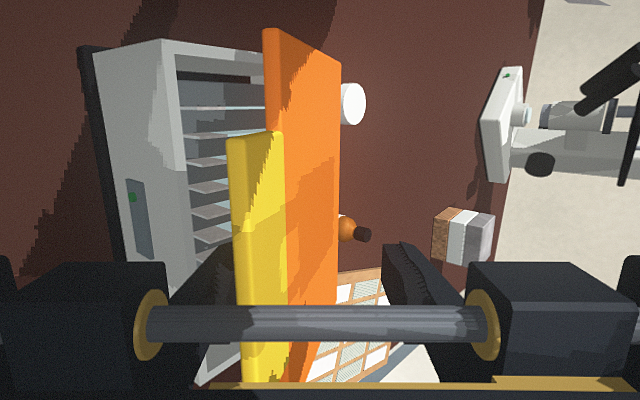

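View pics/scene8.png

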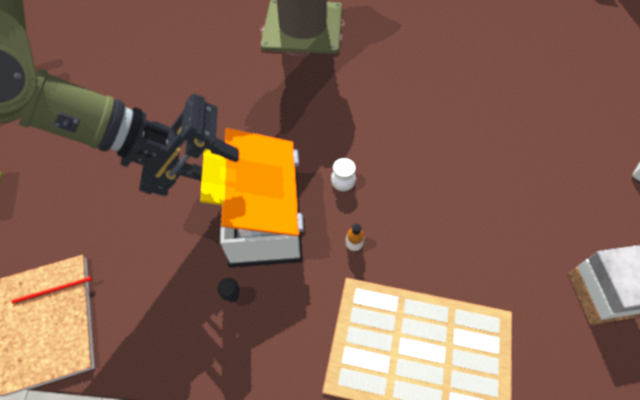

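The lid rides on the lower finger at about 0.45 rad (edge at wrist column 230; upper finger clear). Continuing, with a pause to make the catch unambiguous.

carry_out(commands=[[[0,0,0,0,-0.24,0.06,6],[0,0,0,0,-0.48,0.13,6],[0,0,0,0,-0.71,0.2,6],[0,0,0,0,-0.95,0.27,6],[0,0,0,0,-1.18,0.35,6],[0,0,0,0,-1.42,0.43,6],[0,0,0,0,-1.65,0.52,6],[0,0,0,0,-1.88,0.6,6],[0,0,0,0,-2.11,0.69,6],[0,0,0,0,-2.34,0.79,6]]])

```text
clock: 13.38
tool_pos: [0.6062, -0.0783, 0.1585]
eef_rot: [-0.07, 0.904, 0.421, -0.032]
contact_force: [-0.4, -0.3, -0.2]
opening: 0.68
```

carry_out(commands=[[[0,0,0,0,0,0,6],[0,0,0,0,0,0,6],[0,0,0,0,0,0,6],[0,0,0,0,0,0,6],[0,0,0,0,0,0,6],[0,0,0,0,0,0,6],[0,0,0,0,0,0,6],[0,0,0,0,0,0,6]]])

```text
clock: 14.05
tool_pos: [0.6061, -0.0783, 0.1588]
eef_rot: [-0.07, 0.904, 0.421, -0.033]
contact_force: [-0.4, -1.2, -1.5]
opening: 0.677
```

```bash
python3 - <<'E'
from h import *
chk()
lower(.30,.87,.14,.87)
lower(.14,.87,.05,.87)
E
```

```text
t 14.05 err mm [-0.1  0.4 -0. ] rot [-0.001  0.    -0.   ] F [-0.4 -1.2 -1.5] q [ 0.71  1.14 -0.69  1.35 -0.18  1.17  2.07] op 0.68
[[0.0, -0.0, 0.0, 0.0, -0.24, 0.1, 6], [0.0, -0.0, 0.0, -0.0, -0.48, 0.21, 6], [0.0, -0.0, 0.0, -0.0, -0.72, 0.33, 6], [0.0, -0.0, 0.0, 0.0, -0.96, 0.44, 6], [0.0, -0.0, 0.0, -0.0, -1.19, 0.56, 6], [0.0, -0.0, 0.0, -0.0, -1.43, 0.69, 6], [0.0, -0.0, 0.0, -0.0, -1.66, 0.81, 6], [0.0, -0.0, 0.0, -0.0, -1.89, 0.95, 6], [0.0, -0.0, 0.0, 0.0, -2.11, 1.08, 6], [0.0, -0.0, 0.0, -0.0, -2.34, 1.22, 6]]
[[0.0, -0.0, 0.0, 0.0, -0.12, 0.08, 6], [0.0, -0.0, 0.0, -0.0, -0.25, 0.16, 6], [0.0, -0.0, 0.0, -0.0, -0.37, 0.24, 6], [0.0, -0.0, 0.0, 0.0, -0.5, 0.32, 6], [0.0, -0.0, 0.0, 0.0, -0.62, 0.41, 6], [0.0, -0.0, 0.0, 0.0, -0.74, 0.49, 6], [0.0, -0.0, 0.0, 0.0, -0.86, 0.58, 6], [0.0, -0.0, 0.0, 0.0, -0.98, 0.67, 6], [0.0, -0.0, 0.0, 0.0, -1.1, 0.75, 6], [0.0, -0.0, 0.0, 0.0, -1.22, 0.84, 6]]
```

carry_out(commands=[[[0,0,0,0,-0.24,0.1,6],[0,0,0,0,-0.48,0.21,6],[0,0,0,0,-0.72,0.33,6],[0,0,0,0,-0.96,0.44,6],[0,0,0,0,-1.19,0.56,6],[0,0,0,0,-1.43,0.69,6],[0,0,0,0,-1.66,0.81,6],[0,0,0,0,-1.89,0.95,6],[0,0,0,0,-2.11,1.08,6],[0,0,0,0,-2.34,1.22,6]]])

```text
clock: 14.88
tool_pos: [0.6071, -0.084, 0.1327]
eef_rot: [-0.07, 0.904, 0.421, -0.032]
contact_force: [0.6, -0.5, -0.1]
opening: 0.678
```

carry_out(commands=[[[0,0,0,0,-0.12,0.08,6],[0,0,0,0,-0.25,0.16,6],[0,0,0,0,-0.37,0.24,6],[0,0,0,0,-0.5,0.32,6],[0,0,0,0,-0.62,0.41,6],[0,0,0,0,-0.74,0.49,6],[0,0,0,0,-0.86,0.58,6],[0,0,0,0,-0.98,0.67,6],[0,0,0,0,-1.1,0.75,6],[0,0,0,0,-1.22,0.84,6]]])

```text
clock: 15.72
tool_pos: [0.6073, -0.0854, 0.1181]
eef_rot: [-0.07, 0.904, 0.421, -0.032]
contact_force: [-0.0, 0.3, 0.1]
opening: 0.68
```

```bash
python3 - <<'E'
from h import *
from plant import r
chk()
for n in("wrist","scene"):
    s=r.snapshot(n); cv2.imwrite(f"pics/{n}9.png",s["pixels"][:,:,::-1])
lower(.05,.87,-.01,.87)
lower(-.01,.87,-.06,.87)
E
```

```text
t 15.72 err mm [-0.   0.4 -0.2] rot [-0.001 -0.    -0.   ] F [-0.   0.3  0.1] q [ 0.71  1.2  -0.68  1.33 -0.16  1.14  2.1 ] op 0.68
[[0.0, -0.0, 0.0, 0.0, -0.08, 0.06, 6], [0.0, -0.0, 0.0, 0.0, -0.16, 0.13, 6], [0.0, -0.0, 0.0, 0.0, -0.23, 0.19, 6], [0.0, -0.0, 0.0, 0.0, -0.31, 0.25, 6], [0.0, -0.0, 0.0, 0.0, -0.39, 0.31, 6], [0.0, -0.0, 0.0, 0.0, -0.47, 0.37, 6], [0.0, -0.0, 0.0, 0.0, -0.54, 0.44, 6], [0.0, -0.0, 0.0, 0.0, -0.62, 0.5, 6], [0.0, -0.0, 0.0, 0.0, -0.69, 0.56, 6], [0.0, -0.0, 0.0, 0.0, -0.77, 0.63, 6]]
[[0.0, -0.0, 0.0, 0.0, -0.06, 0.05, 6], [0.0, -0.0, 0.0, 0.0, -0.12, 0.11, 6], [0.0, -0.0, 0.0, 0.0, -0.18, 0.16, 6], [0.0, -0.0, 0.0, 0.0, -0.25, 0.22, 6], [0.0, -0.0, 0.0, 0.0, -0.31, 0.27, 6], [0.0, -0.0, 0.0, 0.0, -0.37, 0.33, 6], [0.0, -0.0, 0.0, 0.0, -0.43, 0.38, 6], [0.0, -0.0, 0.0, 0.0, -0.49, 0.44, 6], [0.0, -0.0, 0.0, 0.0, -0.55, 0.49, 6], [0.0, -0.0, 0.0, 0.0, -0.61, 0.55, 6]]
```

View pics/scene9.png

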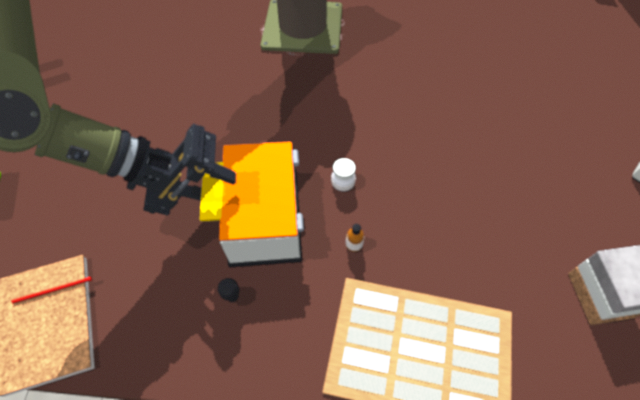

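View pics/wrist9.png

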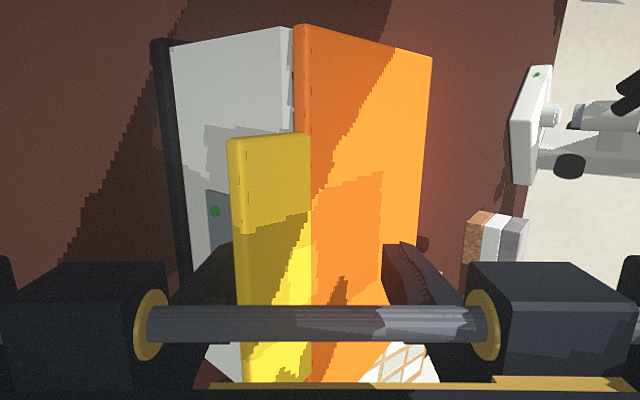

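The lid is nearly shut (about 0.05 rad), its edge still at wrist column 230 on the lower finger and the upper finger clear. Last slow part.

carry_out(commands=[[[0,0,0,0,-0.08,0.06,6],[0,0,0,0,-0.16,0.13,6],[0,0,0,0,-0.23,0.19,6],[0,0,0,0,-0.31,0.25,6],[0,0,0,0,-0.39,0.31,6],[0,0,0,0,-0.47,0.37,6],[0,0,0,0,-0.54,0.44,6],[0,0,0,0,-0.62,0.5,6],[0,0,0,0,-0.69,0.56,6],[0,0,0,0,-0.77,0.63,6]]])

```text
clock: 16.65
tool_pos: [0.6075, -0.0855, 0.1084]
eef_rot: [-0.07, 0.904, 0.421, -0.032]
contact_force: [-0.4, 0.0, 0.4]
opening: 0.682
```

carry_out(commands=[[[0,0,0,0,-0.06,0.05,6],[0,0,0,0,-0.12,0.11,6],[0,0,0,0,-0.18,0.16,6],[0,0,0,0,-0.25,0.22,6],[0,0,0,0,-0.31,0.27,6],[0,0,0,0,-0.37,0.33,6],[0,0,0,0,-0.43,0.38,6],[0,0,0,0,-0.49,0.44,6],[0,0,0,0,-0.55,0.49,6],[0,0,0,0,-0.61,0.55,6]]])

```text
clock: 17.48
tool_pos: [0.6073, -0.0853, 0.1]
eef_rot: [-0.07, 0.904, 0.421, -0.032]
contact_force: [0.0, 0.2, 0.2]
opening: 0.683
```

```bash
python3 - <<'E'
from h import *
from plant import r
chk()
for n in("wrist",):
    s=r.snapshot(n); cv2.imwrite(f"pics/{n}10.png",s["pixels"][:,:,::-1])
p,q=load()
rows(interp(p-.06*XC,q,8),6)
E
```

```text
t 17.48 err mm [ 0.   0.4 -0.1] rot [-0.001 -0.    -0.   ] F [0.  0.2 0.2] q [ 0.7   1.22 -0.68  1.33 -0.15  1.13  2.11] op 0.68
[[0.0, 0.0, 0.0, 0.0, -0.48, -0.57, 6], [0.0, 0.0, 0.0, -0.0, -0.97, -1.15, 6], [0.0, 0.0, 0.0, -0.0, -1.45, -1.72, 6], [0.0, 0.0, 0.0, 0.0, -1.93, -2.29, 6], [0.0, 0.0, 0.0, 0.0, -2.42, -2.87, 6], [0.0, 0.0, 0.0, 0.0, -2.9, -3.44, 6], [0.0, 0.0, 0.0, 0.0, -3.39, -4.01, 6], [0.0, 0.0, 0.0, 0.0, -3.87, -4.59, 6]]
```

View pics/wrist10.png

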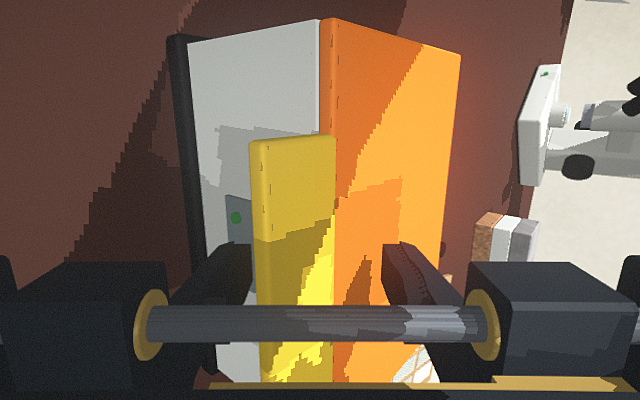

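The lid is shut: it lies flush, and a visible gap has opened between its edge (column 250) and the lower finger. Backing straight out.

carry_out(commands=[[[0,0,0,0,-0.48,-0.57,6],[0,0,0,0,-0.97,-1.15,6],[0,0,0,0,-1.45,-1.72,6],[0,0,0,0,-1.93,-2.29,6],[0,0,0,0,-2.42,-2.87,6],[0,0,0,0,-2.9,-3.44,6],[0,0,0,0,-3.39,-4.01,6],[0,0,0,0,-3.87,-4.59,6]]])

```text
clock: 18.2
tool_pos: [0.6166, -0.1455, 0.1]
eef_rot: [-0.07, 0.904, 0.421, -0.032]
contact_force: [0.0, 0.9, -0.8]
opening: 0.681
```

```bash
python3 - <<'E'
from h import *
chk()
p,q=load()
rows(interp(p-.08*XC+.14*Z,q,8),6)
E
```

```text
t 18.2 err mm [ 0.1 -0.5 -0.2] rot [-0.001 -0.     0.   ] F [ 0.   0.9 -0.8] q [ 0.74  1.26 -0.65  1.18 -0.13  1.27  2.14] op 0.68
[[0.0, 0.0, 0.0, 0.0, 0.69, -1.89, 6], [0.0, 0.0, 0.0, -0.0, 1.39, -3.79, 6], [0.0, 0.0, 0.0, 0.0, 2.08, -5.68, 6], [0.0, 0.0, 0.0, 0.0, 2.77, -7.57, 6], [0.0, 0.0, 0.0, -0.0, 3.46, -9.46, 6], [0.0, 0.0, 0.0, 0.0, 4.16, -11.36, 6], [0.0, 0.0, 0.0, -0.0, 4.85, -13.25, 6], [0.0, 0.0, 0.0, 0.0, 5.54, -15.14, 6]]
```

carry_out(commands=[[[0,0,0,0,0.69,-1.89,6],[0,0,0,0,1.39,-3.79,6],[0,0,0,0,2.08,-5.68,6],[0,0,0,0,2.77,-7.57,6],[0,0,0,0,3.46,-9.46,6],[0,0,0,0,4.16,-11.36,6],[0,0,0,0,4.85,-13.25,6],[0,0,0,0,5.54,-15.14,6],[0,0,0,0,5.54,-15.14,6],[0,0,0,0,5.54,-15.14,6]]])

```text
clock: 19.03
tool_pos: [0.6292, -0.2244, 0.2402]
eef_rot: [-0.07, 0.904, 0.42, -0.032]
contact_force: [0.8, 1.0, 0.1]
opening: 0.676
```

```bash
python3 - <<'E'
from h import *
from plant import r
chk()
ss=[]
for n in("scene","top"):
    s=r.snapshot(n); cv2.imwrite(f"pics/{n}11.png",s["pixels"][:,:,::-1])
    for a in(0,.03,.06):
        q=[H+.165*(-np.cos(a)*XC+np.sin(a)*Z)+y*YC+.008*Z for y in(.06,-.06)]; print(n,a,proj(s,q).round(1).tolist())
E
```

```text
t 19.03 err mm [ 0.4 -0.3  0. ] rot [ 0.    -0.002 -0.001] F [0.8 1.  0.1] q [ 0.77  1.16 -0.66  0.91 -0.16  1.63  2.07] op 0.68
scene 0 [[204.0, 163.6], [200.0, 220.5]]
scene 0.03 [[203.4, 162.1], [199.4, 219.1]]
scene 0.06 [[202.9, 160.5], [198.8, 217.7]]
top 0 [[422.8, 225.8], [403.7, 166.3]]
top 0.03 [[423.5, 225.2], [404.3, 165.5]]
top 0.06 [[424.2, 224.8], [404.8, 164.6]]
```

View pics/scene11.png

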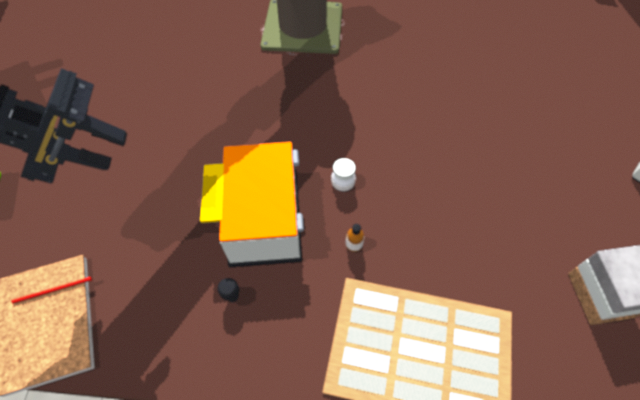

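View pics/top11.png

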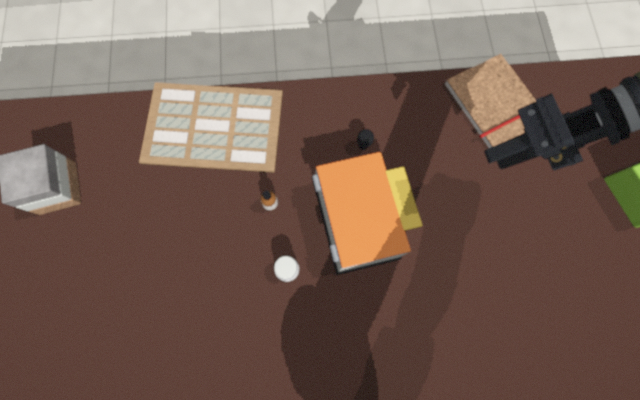

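The lid lies flat (ledge corner at about 201,221 against 200,220.5 predicted for 0 rad). The jar, bottle and eyepiece are at their original pixels and the hand is clear. Handing in.

```bash
python3 -c "
from plant import r
print(r.finish_job())"
```

```text
the job is handed in; nothing more can be done
None
```

The lid is shut and the job is handed in. It took about 19 s of the 56 s, and no verdict was reported.

- **Tipping and catching:** I straddled the lid's free edge with the open gripper and pushed from behind with the rear finger. Just past 1.2 rad the lid fell onto the front finger, which caught it at about 0.78 rad.
- **Lowering:** I carried the lid down at under about 0.2 rad/s, and about 0.07 rad/s at the end. I held it still for 0.67 s at about 0.3 rad, so the catch would count. I then backed the hand straight out.
- **Last checks:** The lid is flat, matching 0 rad to about a pixel, which in that view is about 0.02 rad. The bottle, jar and eyepiece look to be where they started, and the hand is well clear.
- **Forces:** Wrist readings never passed about 2 N. They are noisy by about 1 N, so while the lid was moving they could not confirm contact by themselves. The pictures and the pause at 0.3 rad (about 2 N) did. No check failed or disagreed.

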